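# Feed one toy wheel to the sanding pad

### The arm

A 6-joint arm with a two-finger parallel gripper is mounted at the origin on the work surface. World frame = base frame: x ahead of the robot, y to its left, z up, the work surface at z = 0. Lengths are in m, angles in degrees, forces in N, time in s.
With the tool pointing down it reaches from about 0.3 to 0.75 m from the base axis. Payload 8.5 kg.
Tool frame: the origin (TCP) lies midway between the tips of the shut fingers; the grasp point (between the pads) lies 19 mm behind it (env.tcp_to_grasp is the z of the grasp point in the tool frame, in m); z points along the fingers, y is the line along which they close (so a half turn about z gives the same grasp; the last joint's range is limited). The gripper opens to 85 mm and grips with 20 to 120 N. Pads are 22 mm wide; open, the fingers measure 114 mm over their backs; the gripper's body (76 mm by 85 mm) begins 54 mm behind the grasp point. The pads swing forward as they close: fully open they stand 13 mm farther back than shut.
Start: joints at [53.325, 21.807, 74.336, -0, 83.858, -12.336], TCP at [0.227, 0.501, 0.231] pointing down, gripper open.
Joint ranges: [-178.18, 178.18], [-50.72, 133.34], [12.68, 142.11], [-81.47, 261.47], [9.98, 163.14], [-165.26, 165.26]. Speed limits (degrees/s): [136.94, 136.94, 180, 180, 180, 180].

### API

Orientations are given as a 3x3 rotation matrix whose columns are the frame's x, y, z axes.
In Python, from rig import env, imaging, job, models gives the robot as it stands. The module is installed in compiled form; this text tells all that it offers.
- The arm moves only by the tool jog_arm, never from a script. Its argument "plan" is text: rows parted by semicolons, each of 7 numbers parted by spaces: the turn, a rotation vector about the tool's x, y, z in degrees, then the shift along the tool's x, y, z in cm, then the closure in counts, from 0 (fully open) to 255 (shut). In form: rx ry rz x y z claw; .... A call has 1 to 10 rows; each row shifts and turns the commanded pose from where the row before left it, along the tool's axes as they then stand; what a row does not reach is not made up. A row lasts 1/12 s, in which the tool goes at most 41.7 mm and 7.16 degrees, less where a joint would pass 70% of its speed; a pose out of reach is approached as far as the arm can. A call with a gripper value outside its range is refused whole. The fingers move at their own pace and stop on an object; "grip_force" is the grip in N (left out, the last holds). Time passes only in rows, so rows that do not move let the fingers close. It gives the time, the measured TCP pose, the force, the opening and the grip force at its end, in the units of the state.
- env.observe(): the state, without advancing time (a new reading comes with each control period).
- imaging.get_image(name): name is "side" or "top"; returns a dict with "pixels" (480x640x3 uint8, red, green, blue), "depth" (480x640 float32, m along the optical axis (not along the pixel's ray), 0 where there is no reading), "fov_y" (degrees; the focal length in pixels is half the picture's height over the tangent of half this angle, whatever the lens; pixels are square), "cx", "cy" (the principal point, pixels), "world_from_camera" (4x4, takes a point from camera to world coordinates). Camera axes: x right, y down, z forward; pixel columns grow to the right and rows downward; lengths in m; the calibration is good to about 2 mm. A picture is of the moment at which its call begins.
- job.close_job(): hands the job in; it is judged then, once.
Trained networks look in the newest picture that a camera, given by its name, has taken for a name from the list of things; names that differ only in an ending like _2 or _b are one class to them, and where a whole thing is asked for, a point or a joint stands for the part that bears it (a point fixed in the world has none). Each returns a list of dicts, best first, with "confidence" (0 to 1); they miss things now and then, are a little off and sometimes report something else, mostly with a low value. They report only what shows in the picture. A call takes as long as a camera call. They do not tell look-alikes from the thing itself.
- models.outline_of(camera, query): "region" (480x640 bool, what is visible of it) and "bbox" ([centre column, centre row, width, height] in pixels, round what is visible of it).
- models.tip_of(camera, query): "at" ([column, row] in pixels: a listed point, or the origin of a listed thing).
The state is a dict: "time_s": time; "q": joint angles; "qvel": joint speeds; "joint_efforts": joint torques, N m; "position": TCP position; "tool_rot": TCP orientation; "ft_force": force on the tool from outside, world axes, zero at the start; "wrist_torque": the same for the moment, N m; "grip_width": finger opening in m; "gripper_force": force on a finger pad.
Only numpy, scipy, OpenCV 4.12 (cv2) and the standard library are available. Lean on these libraries where they do the work, as an engineer would, in place of code of your own. Each camera call takes 0.05 s, during which the arm holds its last target. There are 200 camera calls.

### The job

Press the red plunger of the wheel feeder all the way down once and let it come up, so that a single yellow wheel slides out onto the bench; then push that wheel along the bench with the fingertips until it lies wholly on the green pad. Do not pick the wheel up or tip it, leave the other yellow wheels in the feeder, and leave everything else on the bench undisturbed.

Things in the scene. Friction and masses are not known exactly. Their poses are not given: they have to be found in the camera images.
- feeder: Wheel feeder, a plywood magazine dispenser screwed to the bench: 62 mm wide, 52 mm high without plunger, from 27 mm in front (-x) to 124 mm behind (+x) its origin. Origin: on the bench under the centre of the open-topped magazine; z up. Wheels come out straight along its -x through a 14.5 mm high gate under the clear front window, onto the bare bench; nothing stands beside the gate.
- plunger_top (a point): Centre of the flat top of the red round plunger knob (38 mm across), 62 mm from the feeder origin along its +x; 102 mm above the bench when up, 70 mm when fully down. It is pressed straight down.
- plunger (a joint): Plunger depth in m: 0 up, 0.032 fully down at a hard stop. A spring (about 2 N at first, 8 N at the bottom) lifts it again when let go. A full press slides the lowest wheel out; when the plunger comes up the next wheel drops into place. A second press ejects another; a part press leaves the wheel stuck in the gate.
- wheel0_center (a point): Centre (half-way up) of the lowest yellow wooden wheel in the magazine, the one that comes out: a disc 40 mm across, 12 mm thick, 11 to 17 g, flat on the bench, so its centre is 6 mm up. Pressed out, its centre is about 86 mm (a little more if pressed fast) from the feeder origin along -x, its rim about 39 mm clear of the window.
- wheel1_center (a point): Centre of the yellow wheel number 2 from the bottom of the magazine (same size); it must stay in the magazine.
- wheel2_center (a point): Centre of the yellow wheel number 3 from the bottom of the magazine (same size); it must stay in the magazine.
- green_pad: Green sanding pad, a 110 x 110 mm square let in flush with the bench (no edge to catch on: wheels slide freely onto it). Origin: its centre, at bench height; x and y along its sides, z up. It lies to the left or right of the feeder.
- grey_pad: Grey pad of the same size on the other side, not used.
- dark_wheel: bystander: one dark-brown wooden wheel, 40 mm across, 12 mm thick, lying flat on the bench near the robot; must not be disturbed. Origin: centre of its underside.
- sanding_block: bystander: cork sanding block 60 x 110 x 28 mm; must not be disturbed. Origin: centre of its underside.
- glue: bystander: white glue bottle, 60 mm across, 170 mm tall, orange cap; must not be disturbed. Origin: centre of its underside.
- tape: bystander: roll of blue tape lying flat, 100 mm across, 25 mm high; must not be disturbed. Origin: centre of its underside.
- jar: bystander: amber glass jar, 70 mm across, 100 mm tall; must not be disturbed. Origin: centre of its underside.
- mug: bystander: blue mug, 80 mm across, 95 mm tall; must not be disturbed. Origin: centre of its underside.
- brush: bystander: brush lying on the bench; must not be disturbed.
- mallet: bystander: hammer lying on the bench; must not be disturbed.
Not all that is in view belongs to the job. Of the things that look like the feeder, the middle-sized one is meant.

How it is judged:
By the outcome, as a careful person would: the job done as asked, in the order asked, and still so for the second after the job is handed in, with the robot touching nothing.
It also fails if it takes over 56 s, if anything falls off the work surface, if the arm or the gripper's body presses on something with over 40 N, if the wrist force passes 120 N, or if a joint passes its speed limit or range.

## Working session

There is one attempt and no reset: what is moved stays moved. The work goes in short steps, Python scripts to look and compute and a tool call to move; the robot and the scene stay as the last step left them, time stands still between calls to the robot, and variables do not carry over. Pictures are saved under pics/ and viewed, at most 10 in all, crops included, and the job is handed in when it is done.

Besides the shell and the picture viewer there is one more tool, called after ">>>" by a JSON object that holds its "fn" and its "kwargs". jog_arm: Moves the arm, as the interface text tells. Its arguments: {"type":"object","properties":{"plan":{"type":"string"},"grip_force":{"type":"number"}},"required":["plan"]}

```bash
mkdir -p pics; cat > h.py <<'E'
import numpy as np, cv2
from rig import env, imaging, job, models
def cam(n):
    d=imaging.get_image(n); d['f']=240/np.tan(np.radians(d['fov_y'])/2); return d
def save(d,fn,crop=None,s=1):
    p=d['pixels'][:,:,::-1]
    if crop: a,b,c,e=crop; p=p[b:e,a:c]
    cv2.imwrite('pics/'+fn,cv2.resize(p,None,fx=s,fy=s,interpolation=cv2.INTER_CUBIC))
def cloud(d):
    v,u=np.mgrid[0:480,0:640]; z=d['depth']
    P=np.stack([(u-d['cx'])/d['f']*z,(v-d['cy'])/d['f']*z,z],-1)
    M=d['world_from_camera']; return P@M[:3,:3].T+M[:3,3]
def ray(d,u,v,h):
    M=d['world_from_camera']; r=M[:3,:3]@np.array([(u-d['cx'])/d['f'],(v-d['cy'])/d['f'],1.]); o=M[:3,3]
    return o+r*(h-o[2])/r[2]
E
python3 - <<'E'
from h import *
np.set_printoptions(precision=3,suppress=True)
for n in('top','side'):
    d=cam(n); save(d,n+'0.png'); C=cloud(d); print(n,d['world_from_camera'],d['f'])
    for q in ['feeder','plunger_top','green_pad','grey_pad','dark_wheel','sanding_block','glue','tape','jar','mug','brush','mallet','wheel0_center']:
        for r in models.outline_of(n,q)[:4]:
            m=r['region']&(d['depth']>0)
            print(q,round(r['confidence'],2),np.array(r['bbox']).round(),np.median(C[m],0) if m.any() else '',C[m][:,2].max() if m.any() else '')
    for r in models.tip_of(n,'plunger_top')[:4]: print('tip',r['confidence'],r['at'],ray(d,*r['at'],.102))
s=env.observe(); print(s['time_s'],s['position'],s['tool_rot'],s['ft_force'],s['grip_width'])
E
```

```text
top [[ 0.01  -0.998  0.069  0.329]
 [-1.    -0.008  0.026 -0.044]
 [-0.025 -0.069 -0.997  1.257]
 [ 0.     0.     0.     1.   ]] 445.9940548362205
feeder 0.82 [185. 311.  63.  85.] [0.231 0.363 0.071] 0.14816047965240453
feeder 0.81 [356. 166.  25.  46.] [ 0.618 -0.095  0.039] 0.08386229203217499
feeder 0.61 [297. 159.  36.  59.] [0.633 0.064 0.051] 0.10741673112795391
plunger_top 0.64 [303. 177.  15.  15.] [0.582 0.05  0.035] 0.04105256248256728
plunger_top 0.6 [170. 306.  19.  18.] [0.236 0.373 0.142] 0.14816047965240453
plunger_top 0.46 [296. 150.  10.  14.] [0.642 0.065 0.1  ] 0.10741673112795391
green_pad 0.94 [408. 222.  38.  36.] [ 0.462 -0.251 -0.   ] 0.0072424655835110485
green_pad 0.3 [456. 169.  42.  36.] [ 0.605 -0.375  0.043] 0.09963570738138938
grey_pad 0.8 [231. 219.  45.  40.] [ 0.473  0.257 -0.   ] 0.0067514922647211595
dark_wheel 0.46 [305. 251.  12.  15.] [0.377 0.041 0.011] 0.017101334085507514
sanding_block 0.56 [232. 144.  38.  29.] [0.684 0.244 0.026] 0.03455852637848644
glue 0.78 [410. 137.  27.  34.] [ 0.67  -0.238  0.11 ] 0.1731735148799447
tape 0.83 [255. 2
[... 1956 characters left out ...]
6. 134.  22.  37.] [0.658 0.388 0.068] 0.10619655754099
mug 0.64 [402. 370.  50.  58.] [ 0.599 -0.356  0.051] 0.09972529051279422
brush 0.95 [271. 329.  65.  56.] [ 0.305 -0.247  0.019] 0.02730077742927528
brush 0.73 [380. 222.  19.  11.] [0.581 0.054 0.036] 0.05612483202294127
mallet 0.81 [360. 416. 131.  46.] [ 0.535 -0.466  0.024] 0.03111713183424314
mallet 0.31 [396. 135.  26.  36.] [0.658 0.388 0.069] 0.10619655754099
tip 0.75 [254.5, 114.2] [0.222 0.445 0.102]
tip 0.69 [402.3, 257.3] [ 0.618 -0.114  0.102]
tip 0.67 [402.5, 203.6] [0.637 0.065 0.102]
1.5 [0.227 0.501 0.231] [[-0.911  0.412  0.   ]
 [ 0.412  0.911  0.   ]
 [-0.     0.    -1.   ]] [ 0.609  0.441 -0.246] 0.0854228972271866
```

View pics/top0.png

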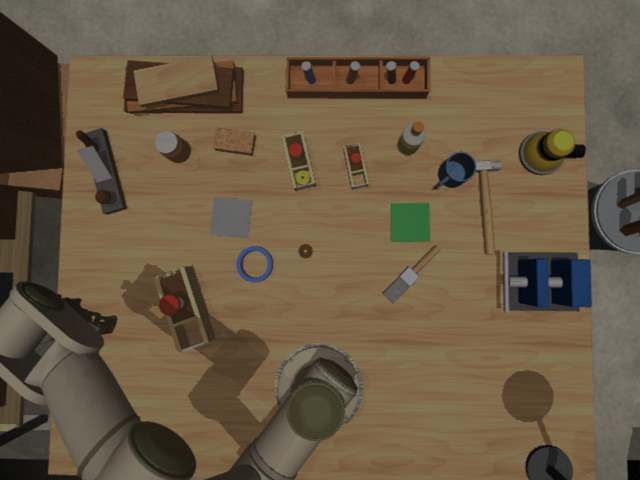

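View pics/side0.png

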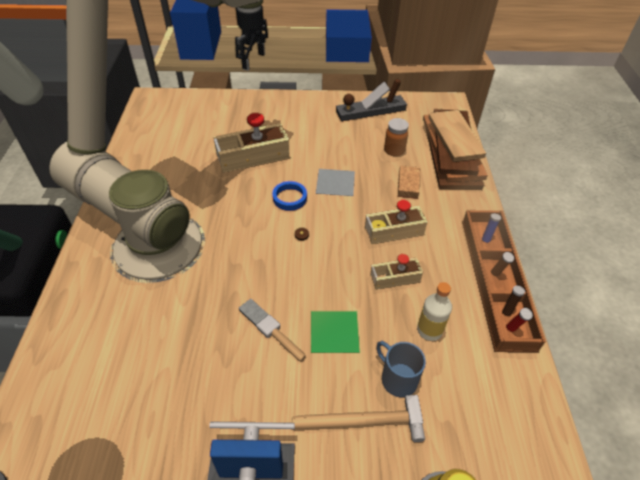

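The three feeder-like things in the top picture are the large one at (185,311), the middle one at (297,159) and the small one at (356,166). The middle one is meant: its size is between the others, its knob top measures about 0.105 m high as described, and a yellow wheel shows at (303,177). The green pad is at (410,222) and the dark wheel at (305,251). Next I confirm this in a crop and refine the axis.

```bash
python3 - <<'E'
from h import *
np.set_printoptions(precision=4,suppress=True)
for n in('top','side'):
    d=cam(n); C=cloud(d); p=d['pixels'].astype(int)
    if n=='top': save(d,'crop1.png',(250,110,430,250),4)
    roi=(C[...,0]>.5)&(C[...,0]<.75)&(C[...,1]>-.01)&(C[...,1]<.13)
    hsv=cv2.cvtColor(d['pixels'],cv2.COLOR_RGB2HSV)
    red=roi&(p[...,0]>110)&(p[...,1]<60)&(C[...,2]>.09); print(n,'red',C[red].mean(0),np.median(C[red],0),red.sum(),(C[red].min(0)+C[red].max(0))/2)
    b=roi&(C[...,2]>.04)&(C[...,2]<.06)
    r=cv2.minAreaRect(C[b][:,:2].astype(np.float32)*1000); print('feeder rect',r,cv2.boxPoints(r))
    h,s=hsv[...,0],hsv[...,1]
    ye=roi&(h>22)&(h<34)&(s>150); print('yellow',C[ye].mean(0),ye.sum())
    g=(h>50)&(h<80)&(s>120)&(np.abs(C[...,2])<.015)&(np.abs(C[...,0]-.46)<.1)&(np.abs(C[...,1]+.25)<.1)
    r=cv2.minAreaRect(C[g][:,:2].astype(np.float32)*1000); print('green',r,C[g].mean(0))
    sm=(C[...,0]>.5)&(C[...,0]<.75)&(C[...,1]>-.15)&(C[...,1]<-.05)&(C[...,2]>.02)&(C[...,2]<.12); print('small',C[sm].min(0),C[sm].max(0))
E
```

```text
top red [0.6419 0.0645 0.1005] [0.642  0.0648 0.1005] 122 [0.6425 0.0648 0.1007]
feeder rect ((628.9269409179688, 62.23777770996094), (153.0279541015625, 61.99551773071289), 14.137434959411621) [[547.1592  73.6083]
 [562.3015  13.4904]
 [710.6947  50.8673]
 [695.5524 110.9851]]
yellow [0.5817 0.0496 0.0351] 143
green ((462.5801696777344, -253.66796875), (103.82809448242188, 104.53617095947266), 0.8860539793968201) [ 0.462  -0.2536 -0.0002]
small [ 0.5546 -0.1319  0.02  ] [ 0.6769 -0.0627  0.0829]
side red [0.6388 0.0581 0.1017] [0.6392 0.0571 0.102 ] 96 [0.6388 0.0594 0.0998]
feeder rect ((627.786865234375, 62.06409454345703), (154.27761840820312, 68.60965728759766), 13.773628234863281) [[544.6987  77.0167]
 [561.0338  10.38  ]
 [710.875   47.1114]
 [694.5399 113.7482]]
yellow [0.5813 0.0552 0.0364] 76
green ((461.4643859863281, -252.88278198242188), (103.9661636352539, 108.01929473876953), 0.52301025390625) [ 0.461  -0.2549  0.0012]
small [ 0.5538 -0.1358  0.02  ] [ 0.6785 -0.0635  0.0847]
```

View pics/crop1.png

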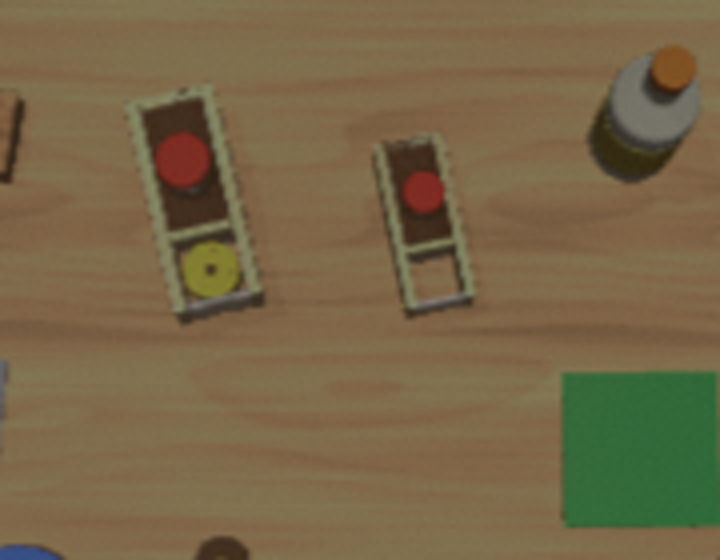

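The crop confirms it: middle feeder with knob at crop (183,160) and yellow wheel at (211,270), with the green pad at (640,450). Its axis is at 14°, plunger at (0.6416, 0.0655), and the wheel should come out near (0.498, 0.030).

>>> {"fn": "jog_arm", "kwargs": {"plan": "0 0 0 -3.48 -1.41 0 255;0 0 0 -3.48 -1.41 0 255;0 0 0 -3.48 -1.41 0 255;0 0 0 -3.48 -1.41 0 255;0 0 0 -3.48 -1.41 0 255;0 0 0 -3.48 -1.41 0 255;0 0 0 -3.48 -1.41 0 255;0 0 0 -3.48 -1.41 0 255;0 0 0 -3.48 -1.41 0 255;0 0 0 -3.48 -1.41 0 255"}}

```text
time_s: 2.43
position: [0.4866, 0.2276, 0.2315]
tool_rot: [[-0.911, 0.412, 0.0], [0.412, 0.911, 0.0], [-0.0, 0.0, -1.0]]
ft_force: [-0.0, -0.1, -1.0]
grip_width: 0.0005
gripper_force: 0.0
```

>>> {"fn": "jog_arm", "kwargs": {"plan": "0 0 0 -3.48 -1.41 0 255;0 0 0 -3.48 -1.41 0 255;0 0 0 -3.48 -1.41 0 255;0 0 0 -3.48 -1.41 0 255;0 0 0 -3.48 -1.41 0 255;0 0 0 -3.48 -1.41 0 255;0 0 0 0 0 2 255;0 0 0 0 0 2 255;0 0 0 0 0 2 255;0 0 0 0 0 2 255"}}

```text
time_s: 3.27
position: [0.641, 0.0658, 0.1502]
tool_rot: [[-0.911, 0.413, -0.0], [0.413, 0.911, 0.0], [0.0, -0.0, -1.0]]
ft_force: [0.7, -0.6, -1.6]
grip_width: 0.0001
gripper_force: 0.0
```

>>> {"fn": "jog_arm", "kwargs": {"plan": "0 0 7 0 0 0 255;0 0 7 0 0 0 255;0 0 7 0 0 0 255;0 0 7 0 0 0 255;0 0 7 0 0 0 255;0 0 7 0 0 0 255;0 0 7 0 0 0 255;0 0 7 0 0 0 255;0 0 7 0 0 0 255;0 0 7 0 0 0 255"}}

```text
time_s: 4.1
position: [0.641, 0.0661, 0.1512]
tool_rot: [[0.082, 0.997, -0.0], [0.997, -0.082, 0.0], [-0.0, -0.0, -1.0]]
ft_force: [-0.4, -0.7, -0.7]
grip_width: 0.0001
gripper_force: 0.0
```

>>> {"fn": "jog_arm", "kwargs": {"plan": "0 0 3 0 0 0 255;0 0 0 0 0 0 255;0 0 0 0 0 0 255"}}

```text
time_s: 4.35
position: [0.641, 0.0661, 0.1513]
tool_rot: [[0.126, 0.992, -0.0], [0.992, -0.126, -0.0], [-0.0, -0.0, -1.0]]
ft_force: [0.0, 0.3, -0.4]
grip_width: 0.0001
gripper_force: 0.0
```

>>> {"fn": "jog_arm", "kwargs": {"plan": "0 0 0 0 0 2 255;0 0 0 0 0 2 255;0 0 0 0 0 0.6 255;0 0 0 0 0 0.6 255;0 0 0 0 0 0.6 255;0 0 0 0 0 0.6 255;0 0 0 0 0 0.6 255;0 0 0 0 0 0.6 255;0 0 0 0 0 0.3 255;0 0 0 0 0 0 255"}}

```text
time_s: 5.18
position: [0.6411, 0.0661, 0.0731]
tool_rot: [[0.127, 0.992, 0.001], [0.992, -0.127, -0.0], [-0.0, 0.001, -1.0]]
ft_force: [-4.7, 0.4, 5.8]
grip_width: -0.0003
gripper_force: 3.1
```

>>> {"fn": "jog_arm", "kwargs": {"plan": "0 0 0 0 0 0.2 255;0 0 0 0 0 0.1 255;0 0 0 0 0 0.1 255;0 0 0 0 0 0 255;0 0 0 0 0 0 255"}}

```text
time_s: 5.6
position: [0.6411, 0.0661, 0.0701]
tool_rot: [[0.127, 0.992, 0.001], [0.992, -0.127, -0.0], [-0.0, 0.001, -1.0]]
ft_force: [-5.5, -0.8, 8.6]
grip_width: -0.0001
gripper_force: 4.3
```

>>> {"fn": "jog_arm", "kwargs": {"plan": "0 0 0 0 0 0.1 255;0 0 0 0 0 0.1 255;0 0 0 0 0 0 255"}}

```text
time_s: 5.85
position: [0.6413, 0.0661, 0.0699]
tool_rot: [[0.127, 0.992, 0.003], [0.992, -0.127, -0.001], [-0.0, 0.003, -1.0]]
ft_force: [-11.0, 0.3, 20.3]
grip_width: 0.0003
gripper_force: 10.2
```

>>> {"fn": "jog_arm", "kwargs": {"plan": "0 0 0 0 0 -0.7 255;0 0 0 0 0 -0.7 255;0 0 0 0 0 -0.7 255;0 0 0 0 0 -0.7 255;0 0 0 0 0 -0.7 255;0 0 0 0 0 -1.5 255;0 0 0 0 0 -2 255;0 0 0 0 0 -1.5 255;0 0 0 0 0 0 255"}}

```text
time_s: 6.6
position: [0.6426, 0.066, 0.1548]
tool_rot: [[0.128, 0.992, 0.006], [0.992, -0.128, -0.0], [0.0, 0.006, -1.0]]
ft_force: [-0.1, -0.9, -0.1]
grip_width: -0.0002
gripper_force: 0.0
```

```bash
cat > look.py <<'E'
from h import *
import sys
np.set_printoptions(precision=4,suppress=True)
for n in('top','side'):
    d=cam(n); C=cloud(d); save(d,n+sys.argv[1]+'.png',(250,110,430,250) if n=='top' else (270,180,450,370),4 if n=='top' else 3)
    hsv=cv2.cvtColor(d['pixels'],cv2.COLOR_RGB2HSV); h,s=hsv[...,0],hsv[...,1]
    ye=(h>21)&(h<35)&(s>140)&(C[...,2]<.06)&(C[...,2]>.004)&(C[...,0]>.36)&(C[...,0]<.7)&(abs(C[...,1]+.1)<.24)
    k,l,st,c=cv2.connectedComponentsWithStats(ye.astype(np.uint8))
    for i in range(1,k):
        if st[i,4]>25: m=l==i; print(n,st[i,4],c[i],C[m].mean(0),'mid',(np.percentile(C[m],2,0)+np.percentile(C[m],98,0))/2,'topray',ray(d,*c[i],.012))
s=env.observe(); print(s['time_s'],s['position'],s['ft_force'],s['q'])
E
python3 look.py 2
```

```text
top 33 [408.6667 150.5152] [ 0.6543 -0.2428  0.0462] mid [ 0.6555 -0.244   0.0434] topray [ 0.6635 -0.2485  0.012 ]
top 40 [314.25 208.5 ] [0.4972 0.0166 0.0104] mid [0.4975 0.0159 0.0094] topray [0.497  0.0165 0.012 ]
side 30 [346.4667 239.8   ] [0.4968 0.0173 0.0115] mid [0.497  0.0165 0.0114] topray [0.4968 0.0168 0.012 ]
6.7 [0.6411 0.066  0.1513] [-0.5409  0.1469 -0.1808] [-4.6224 34.7459 65.3088 -0.0002 79.9048  2.7146]
```

View pics/side2.png

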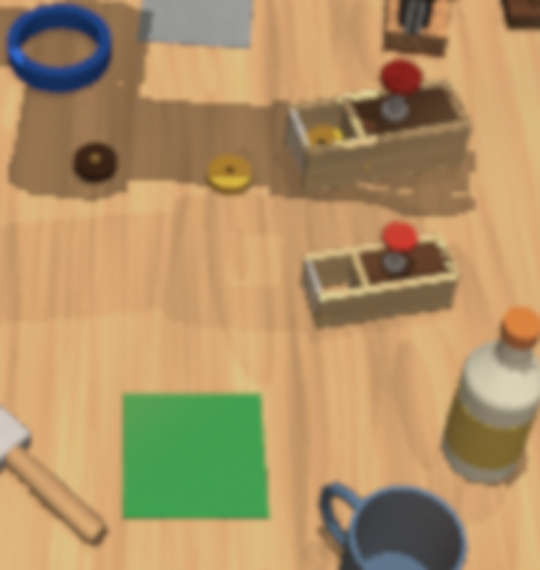

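The side crop shows one wheel out at (230,170), the next one in the magazine at (325,135), the plunger up, and everything else in place. I move to a spot on the +y side of the wheel and measure it by depth.

>>> {"fn": "jog_arm", "kwargs": {"plan": "0 0 0 0.05 -3.5 0 171;0 0 0 0.05 -3.5 0 171;0 0 0 0.05 -3.5 0 171;0 0 0 0 -3.5 0 171;0 0 0 0 0 0 171;0 0 0 0 0 0 171"}}

```text
time_s: 7.2
position: [0.5008, 0.0858, 0.1507]
tool_rot: [[0.127, 0.992, -0.002], [0.992, -0.127, 0.0], [-0.0, -0.002, -1.0]]
ft_force: [0.9, 0.2, -0.4]
grip_width: 0.0281
gripper_force: 0.0
```

```bash
cat > wh.py <<'E'
from h import *
import sys
np.set_printoptions(precision=4,suppress=True)
x,y=map(float,sys.argv[1:3])
for n in('top','side'):
    d=cam(n); C=cloud(d); 
    m=(C[...,2]>.006)&(C[...,2]<.02)&(np.hypot(C[...,0]-x,C[...,1]-y)<.035)
    hsv=cv2.cvtColor(d['pixels'],cv2.COLOR_RGB2HSV); h,s=hsv[...,0],hsv[...,1]
    m2=(s>130)&(h>18)&(h<36)&(np.hypot(C[...,0]-x,C[...,1]-y)<.035)
    for t,q in(('z',m),('col',m2)):
        if q.sum()>5: print(n,t,q.sum(),C[q].mean(0),C[q].min(0),C[q].max(0))
    for r in models.tip_of(n,'wheel0_center')[:4]: print('tip',round(r['confidence'],2),r['at'],ray(d,*r['at'],.006))
    if n=='side': f=sys.argv[3]; save(d,f,(270,180,450,370),3)
s=env.observe(); print(s['time_s'],s['position'],s['ft_force'],s['grip_width'])
E
python3 wh.py .498 .027 s3.png
```

```text
top z 152 [0.498  0.03   0.0114] [0.4788 0.0115 0.0061] [0.5163 0.0487 0.0183]
top col 144 [0.4977 0.0282 0.0188] [ 0.4792  0.0093 -0.005 ] [0.5163 0.0482 0.398 ]
tip 0.7 [309.2, 205.5] [0.5063 0.0312 0.006 ]
side z 150 [0.4973 0.0273 0.0117] [0.4797 0.0073 0.0061] [0.5147 0.048  0.0172]
side col 128 [0.4943 0.0257 0.0108] [ 0.4774  0.0073 -0.0001] [0.5121 0.0581 0.0166]
tip 0.67 [343.5, 236.6] [0.4897 0.0333 0.006 ]
tip 0.55 [273.0, 330.6] [ 0.3204 -0.2572  0.006 ]
tip 0.35 [429.9, 332.6] [ 0.6802 -0.2567  0.006 ]
7.4 [0.5033 0.0852 0.1509] [ 0.0225 -0.5211 -0.4169] 0.028003186210829697
```

>>> {"fn": "jog_arm", "kwargs": {"plan": "0 0 0 0 0.15 3 171;0 0 0 0 0 3 171;0 0 0 0 0 3 171;0 0 0 0 0 2 171;0 0 0 0 0 2 171;0 0 0 0 0 1.4 171;0 0 0 0 0 0.4 171;0 0 0 0 0 0 171;0 0 0 0 0 0 171"}}

```text
time_s: 8.15
position: [0.5038, 0.0851, 0.0032]
tool_rot: [[0.128, 0.992, -0.001], [0.992, -0.128, 0.0], [-0.0, -0.001, -1.0]]
ft_force: [-3.6, -0.8, 0.4]
grip_width: 0.0279
gripper_force: 0.3
```

>>> {"fn": "jog_arm", "kwargs": {"plan": "0 0 0 0 0 0 171;0 0 0 0 0 0 171"}}

```text
time_s: 8.32
position: [0.5048, 0.0852, 0.0042]
tool_rot: [[0.128, 0.992, 0.003], [0.992, -0.128, -0.0], [0.0, 0.003, -1.0]]
ft_force: [0.3, 0.0, 0.6]
grip_width: 0.0283
gripper_force: 0.1
```

```bash
python3 wh.py .498 .027 s4.png
```

```text
top z 132 [0.4966 0.0273 0.0111] [0.4787 0.0115 0.0061] [0.5158 0.0456 0.0171]
top col 126 [0.4974 0.0261 0.0146] [ 0.4787  0.0091 -0.0055] [0.5304 0.0426 0.2728]
tip 0.68 [301.2, 178.5] [0.5834 0.0549 0.006 ]
tip 0.66 [310.9, 208.6] [0.4975 0.0263 0.006 ]
side z 153 [0.4972 0.0267 0.0117] [ 0.4719 -0.0053  0.006 ] [0.5168 0.0509 0.0172]
side col 130 [0.4958 0.0258 0.0113] [0.4778 0.0069 0.0004] [0.5122 0.0475 0.0172]
tip 0.59 [356.8, 423.9] [ 0.5032 -0.4693  0.006 ]
tip 0.44 [343.5, 238.0] [0.4896 0.0283 0.006 ]
8.5167 [0.5045 0.0852 0.004 ] [ 0.2783 -0.9454  2.3731] 0.028223194692588504
```

View pics/s4.png

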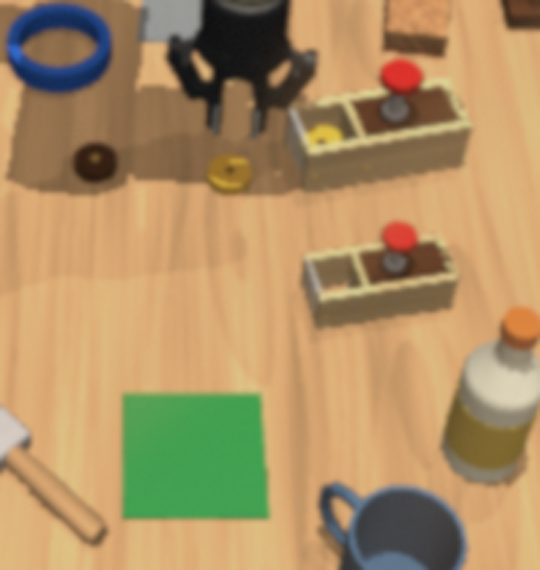

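The side crop shows the fingers behind (+y of) the wheel at (230,172), and a knuckle at (312,65) close to the feeder corner at (290,105). I check that clearance.

```bash
python3 - <<'E'
from h import *
np.set_printoptions(precision=3,suppress=True)
d=cam('side');C=cloud(d);p=d['pixels'].max(-1)
for a in np.arange(.0,.13,.01):
    m=(C[...,2]>a)&(C[...,2]<a+.01)&(p<60)&(np.abs(C[...,0]-.5)<.09)&(C[...,1]>.06)&(C[...,1]<.13)
    if m.sum(): print(round(a,2),m.sum(),C[m].min(0),C[m].max(0))
E
```

```text
0.01 2 [0.478 0.082 0.018] [0.481 0.083 0.019]
0.02 4 [0.478 0.08  0.023] [0.481 0.084 0.029]
0.03 5 [0.477 0.075 0.03 ] [0.526 0.083 0.039]
0.04 12 [0.471 0.069 0.042] [0.535 0.083 0.049]
0.05 63 [0.458 0.069 0.051] [0.542 0.099 0.06 ]
0.06 49 [0.455 0.066 0.06 ] [0.547 0.1   0.069]
0.07 51 [0.452 0.065 0.07 ] [0.551 0.087 0.08 ]
0.08 61 [0.449 0.064 0.08 ] [0.553 0.089 0.09 ]
0.09 76 [0.443 0.062 0.09 ] [0.557 0.092 0.1  ]
0.1 108 [0.443 0.062 0.1  ] [0.556 0.098 0.11 ]
0.11 65 [0.461 0.06  0.11 ] [0.543 0.093 0.12 ]
0.12 16 [0.466 0.068 0.121] [0.54  0.086 0.13 ]
```

>>> {"fn": "jog_arm", "kwargs": {"plan": "0 0 0 0 -0.2 -0.1 171;0 0 0 -1 0 0 171;0 0 0 -1 0 0 171;0 0 0 -0.5 0 0 171;0 0 0 -0.5 0 0 171;0 0 0 -0.5 0 0 171;0 0 0 -0.6 0 0 171;0 0 0 -0.8 0 0 171;0 0 0 -0.8 0 0 171;0 0 0 -0.5 0 0 171"}}

```text
time_s: 9.4
position: [0.4938, 0.023, 0.0043]
tool_rot: [[0.128, 0.992, -0.0], [0.992, -0.128, -0.0], [-0.0, -0.0, -1.0]]
ft_force: [1.0, 0.6, 0.6]
grip_width: 0.0282
gripper_force: 0.1
```

```bash
python3 wh.py .498 .0 s5.png
```

```text
side z 182 [ 0.4905 -0.0024  0.0124] [ 0.4712 -0.0247  0.0061] [0.5222 0.022  0.0197]
side col 126 [ 0.4887 -0.0069  0.0117] [ 0.4712 -0.0237  0.0017] [0.5055 0.0137 0.0177]
tip 0.45 [344.3, 246.9] [ 0.4908 -0.0028  0.006 ]
9.6 [0.4939 0.0239 0.0043] [-0.6973  0.3285  0.1808] 0.0284220142733558
```

View pics/s5.png

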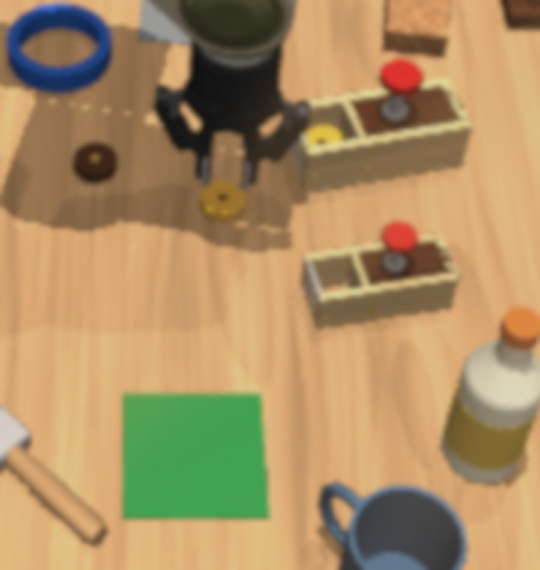

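The crop shows the wheel nested between the fingertips at (222,200), moving straight toward the pad. I keep pushing.

>>> {"fn": "jog_arm", "kwargs": {"plan": "0 0 0 -0.6 0 0 171;0 0 0 -1 0 0 171;0 0 0 -1.2 0 0 171;0 0 0 -1.2 0 0 171;0 0 0 -1.2 0 0 171;0 0 0 -1.2 0 0 171;0 0 0 -1.2 0.1 0 171;0 0 0 -1.2 0.1 0 171;0 0 0 -1.2 0.1 0 171;0 0 0 -1.2 0.1 0 171"}}

```text
time_s: 10.43
position: [0.4835, -0.0889, 0.0043]
tool_rot: [[0.128, 0.992, 0.0], [0.992, -0.128, -0.0], [-0.0, 0.0, -1.0]]
ft_force: [-0.7, 0.3, 0.7]
grip_width: 0.028
gripper_force: 0.1
```

>>> {"fn": "jog_arm", "kwargs": {"plan": "0 0 0 -1.2 0 0 171;0 0 0 -1.2 0 0 171;0 0 0 -1.2 0 0 171;0 0 0 -1.2 0 0 171;0 0 0 -1.2 0 0 171;0 0 0 -1 0 0 171;0 0 0 -0.8 0 0 171;0 0 0 -0.5 0 0 171;0 0 0 -0.3 0 0 171;0 0 0 0 0 0 171"}}

```text
time_s: 11.27
position: [0.4726, -0.1733, 0.0043]
tool_rot: [[0.128, 0.992, 0.0], [0.992, -0.128, -0.0], [-0.0, 0.0, -1.0]]
ft_force: [-0.3, 0.2, 0.3]
grip_width: 0.0283
gripper_force: 0.0
```

```bash
python3 wh.py .469 -.205 s6.png
```

```text
tip 0.52 [409.1, 221.8] [ 0.4619 -0.2499  0.006 ]
side z 220 [ 0.4688 -0.1993  0.0123] [ 0.4491 -0.2353  0.0062] [ 0.4897 -0.1772  0.0199]
side col 207 [ 0.4684 -0.2034  0.0107] [ 0.4493 -0.2195 -0.0016] [ 0.4899 -0.1817  0.0172]
tip 0.52 [336.2, 312.1] [ 0.4662 -0.2049  0.006 ]
11.4667 [ 0.4726 -0.1725  0.0043] [-0.413  -0.7931 -0.0879] 0.02784091233847932
```

View pics/s6.png

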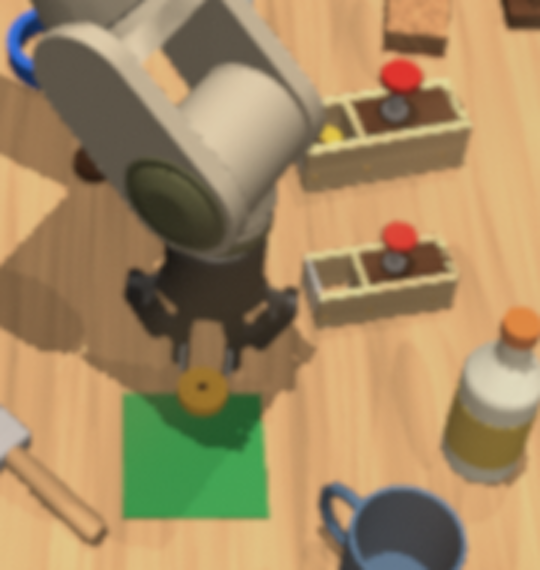

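The wheel is at (203,390), partly on the pad, and still upright in the nest. About 5.4 cm remain; after that I back off and lift.

>>> {"fn": "jog_arm", "kwargs": {"plan": "0 0 0 -0.6 0 0 171;0 0 0 -1 0 0 171;0 0 0 -1.2 0 0 171;0 0 0 -1.2 0 0 171;0 0 0 -0.8 0 0 171;0 0 0 -0.4 0 0 171;0 0 0 -0.2 0 0 171;0 0 0 0 0 0 171"}}

```text
time_s: 12.13
position: [0.4656, -0.2269, 0.0043]
tool_rot: [[0.128, 0.992, -0.0], [0.992, -0.128, 0.0], [0.0, -0.0, -1.0]]
ft_force: [0.1, -0.0, 0.9]
grip_width: 0.0284
gripper_force: 0.0
```

>>> {"fn": "jog_arm", "kwargs": {"plan": "0 0 0 0.3 0 0 171;0 0 0 0.7 0 0 171;0 0 0 1.5 0 0 171;0 0 0 1.5 0 0 171;0 0 0 0 0 -3 171;0 0 0 0 0 -4 171;0 0 0 0 0 -4 171;0 0 0 2 0 -4 171;0 0 0 4 0 -3 171;0 0 0 4 0 0 171"}}

```text
time_s: 12.97
position: [0.4843, -0.0954, 0.1817]
tool_rot: [[0.13, 0.992, 0.009], [0.992, -0.129, -0.004], [-0.003, 0.009, -1.0]]
ft_force: [1.2, 0.2, -0.2]
grip_width: 0.0284
gripper_force: 0.0
```

>>> {"fn": "jog_arm", "kwargs": {"plan": "0 0 0 4 0 0 171;0 0 0 4 0 0 171;0 0 0 4 0 0 171;0 0 0 0 0 0 171;0 0 0 0 0 0 171"}}

```text
time_s: 13.38
position: [0.4973, 0.0261, 0.1765]
tool_rot: [[0.123, 0.992, -0.0], [0.992, -0.123, 0.0], [0.0, -0.0, -1.0]]
ft_force: [-0.4, -0.4, 0.3]
grip_width: 0.0284
gripper_force: 0.0
```

```bash
python3 wh.py .462 -.2535 s7.png; python3 - <<'E'
from h import *
d=cam('side'); save(d,'full.png')
E
```

```text
top z 160 [ 0.4623 -0.2516  0.0111] [ 0.4437 -0.2803  0.006 ] [ 0.4808 -0.2272  0.0167]
top col 152 [ 0.4621 -0.2521  0.011 ] [ 0.4437 -0.2728  0.0014] [ 0.4807 -0.2346  0.0167]
side z 229 [ 0.462  -0.2539  0.0122] [ 0.4373 -0.2737  0.006 ] [ 0.4879 -0.2313  0.0186]
side col 237 [ 0.461  -0.2549  0.0115] [ 0.442  -0.2737 -0.0003] [ 0.4808 -0.2313  0.0186]
tip 0.58 [330.3, 331.1] [ 0.4518 -0.2564  0.006 ]
13.5833 [0.4978 0.0226 0.1765] [ 0.4123  0.2194 -0.3156] 0.027891522510576555
```

View pics/full.png

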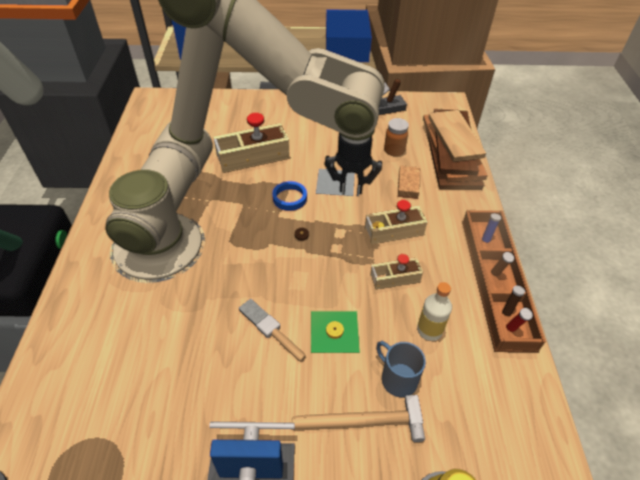

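The wheel lies flat at the centre of the green pad at (335,330). The plunger is up, the arm is clear, and everything else is where it was.

```bash
python3 -c "
from rig import job; print(job.close_job())"
```

```text
the job is handed in; nothing more can be done
None
```

I pressed the middle feeder's plunger fully once and pushed the one wheel that came out flat along the bench to the centre of the green pad; nothing else visibly moved, and I handed the job in at about 13.6 s.

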